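# Load the pasta drying rack, raise it to its second stop and hold it

### The job

Get the pasta drying rack ready: lay the loose wooden rod across the two empty front notches of the rack, so that it sits down in both of them like the rod at the back, and let go of it. Then take the pull grip on top with the fingers across it so that they squeeze its release button in, draw the rack up past the first stop to the second, topmost stop with both rods still in their notches, and finish while holding it up there by the grip (it sinks if let go), so that I can tighten the thumbscrew. Leave the other things on the worktop where they stand.

Things in the scene. Friction and masses are not known exactly. Their poses are not given: they have to be found in the camera images.
- rack: foot of the drying rack: round steel suction foot, 142 mm across, fixed to the worktop, with an upright tube (28 mm) and a collar (36 mm across, top at 106 mm) with a thumbscrew. Origin: on the column's axis at the worktop. z up; x from the rack's front (robot's side) to its back, y to its left. The whole rack turns with this yaw, at most 0.35 rad from the world's axes
- frame: white wire frame that slides up on the column. Origin: its middle, on the column's axis; height above the worktop 118 mm lowered, 188 at the first stop, 258 at the second. Rack's axes. A 12 mm crossbar lies along its y; at its ends (y = -90, +90 mm) two 8 mm white wire arms run along x, each with V notches open to the top at x = -85 (front) and +85 mm (rear): bottom at this height, 30 mm deep, 44 mm wide on top; free below between the arms
- front_seat (a point): point midway between the two empty front notches where the middle of the loose rod's axis comes to rest; a rod let go in the Vs slides down and centres itself; part of the frame, rises with it; 135 mm above the worktop when lowered. Rack's axes: the laid rod lies along this y
- rear_seat (a point): the same point for the two rear notches, where rear_rod lies
- loose_rod: the loose drying rod: wooden dowel 12 mm thick with a 20 mm cube on each end (250 mm over all, 210 mm of dowel between the cubes), 40 to 85 g, lying on the worktop left of the rack. Origin: its middle, on its axis, 10 mm above the worktop; its x runs along the rod (either end may go to either side). The cubes stay outside the wire arms, with 12 mm of play each way
- rear_rod: an identical rod that already lies in the two rear notches. Origin: its middle, on its axis; x along the rod
- pull_grip (a point): pull grip on top of the frame, on the column's axis: upright rounded grey block, 28 (x) x 30 (y) x 34 mm tall. This point: its centre, 155 mm above the worktop when lowered; 14 mm free between its underside and the crossbar. Rack's axes: the button is in its left (+y) face, so fingers closing along y squeeze it (36 mm wide with the button out, 31 mm with it in)
- button_face (a point): centre of the outer face of the release button, a steel pad 16 mm wide (x) and 22 mm tall that stands 6 mm out of the grip's left face, level with the grip's centre
- grip_button (a joint): travel of the release button in m: 0 out, 0.005 fully in. Sprung: 4 N starts it, 9 N press it fully in; it comes out when let go. The column is free while it is at least 0.0035 in, passing the first stop without notice; if it comes out on the way, the column catches there. The second stop is the end of travel, without a catch. Frame and rods weigh 0.5 kg; a grip of 20 to 30 N holds
- pepper_mill: bystander: turned wooden pepper mill, 58 mm across, 160 mm tall; origin at the middle of its underside
- sauce_bottle: bystander: slim clear sauce bottle, 48 mm across, 184 mm tall; origin at the middle of its underside
- salt_shaker: bystander: glass salt shaker, 44 mm across, 90 mm tall; origin at the middle of its underside
- food_tin: bystander: round food tin, 57 mm across, 72 mm tall; origin at the middle of its underside
- fish_tin: bystander: flat fish tin, 63 x 105 x 24 mm; origin at the middle of its underside
- espresso_cup: bystander: small white cup with a handle, 63 x 92 x 51 mm; origin at the middle of its underside
- teaspoon: bystander: metal teaspoon, 137 x 28 x 13 mm, lying flat; origin at the middle of its underside

How it is judged:
On the way, in this order (a step that is already met when the one before it is completed fails the run):
1. the loose rod lies in both front notches, let go, while the rack is still lowered (x of loose_rod in the frame of front_seat between -0.005 and 0.005 m and y of loose_rod in the frame of front_seat between -0.014 and 0.014 m and z of loose_rod in the frame of front_seat between -0.005 and 0.005 m and angle between the x axis of loose_rod and the y axis of front_seat, either way round below 0.06 rad and contact force between the fingers and loose_rod below 0.05 N and z of frame in the frame of rack below 0.122 m), for 0.2 s.
2. the fingers hold the grip and squeeze the release button in (value of joint grip_button above 0.003 m and contact force between the fingers and frame above 3 N), for 0.1 s.
3. the rack has been drawn up past the first stop (z of frame in the frame of rack above 0.198 m and contact force between the fingers and frame above 3 N).
At the end, for the whole second after the job is handed in: The frame is held at the second stop (raised at least 136 of 140 mm) by the fingers on the pull grip (over 3 N) with its button squeezed in (over 3 mm), and each rod lies in both of its notches: its middle within 5 mm of its seat across and in height and 14 mm lengthwise, in line within 0.06 rad (all of step 2 and z of frame in the frame of rack above 0.254 m and x of loose_rod in the frame of front_seat between -0.005 and 0.005 m and y of loose_rod in the frame of front_seat between -0.014 and 0.014 m and z of loose_rod in the frame of front_seat between -0.005 and 0.005 m and angle between the x axis of loose_rod and the y axis of front_seat, either way round below 0.06 rad and x of rear_rod in the frame of rear_seat between -0.005 and 0.005 m and y of rear_rod in the frame of rear_seat between -0.014 and 0.014 m and z of rear_rod in the frame of rear_seat between -0.005 and 0.005 m and angle between the x axis of rear_rod and the y axis of rear_seat, either way round below 0.06 rad); the arm keeps its last pose, push and grip.
It fails at once if the rod at the back is knocked out of its notches (distance between rear_rod and rear_seat above 0.03 m).
It fails at once if one of the other things on the worktop is moved by more than 30 mm (distance of any of pepper_mill, sauce_bottle, salt_shaker, food_tin, fish_tin, espresso_cup, teaspoon from where it was at the start of the episode above 0.03 m).
It also fails if it takes over 54 s, if anything falls off the work surface, if the arm or the gripper's body presses on something with over 40 N, if the wrist force passes 120 N, or if a joint passes its speed limit or range.

### The arm

A 6-joint arm with a two-finger parallel gripper is mounted at the origin on a cart in front of the work surface, level with it; the furniture and walls round the work are solid. World frame = base frame: x ahead of the robot, y to its left, z up, the work surface at z = 0. Lengths are in m, angles in rad, forces in N, time in s.
With the tool pointing down it reaches from about 0.425 to 0.95 m from the base axis. Payload 3.5 kg.
Tool frame: the origin (TCP) lies between the finger pads; the fingertips stand 17 mm ahead of it and the grasp point (between the pads) lies 2 mm behind it; z points along the fingers, y is the line along which they close (so a half turn about z gives the same grasp; the last joint's range is limited). The gripper opens to 85 mm and grips with 20 to 120 N. Pads are 22 mm wide; open, the fingers measure 114 mm over their backs; the gripper's body (76 mm by 85 mm) begins 54 mm behind the grasp point. The pads swing forward as they close: fully open they stand 13 mm farther back than shut.
Start: joints at [1.11, 0.286, 1.577, -0, 1.279, -0.15], TCP at [0.206, 0.643, 0.208] pointing down, gripper open.
Joint ranges: [-2.77, 2.77], [-0.9, 2.22], [0.21, 2.48], [-1.53, 4.67], [0.24, 2.81], [-2.84, 2.84]. Speed limits (rad/s): [2.79, 2.79, 3.14, 3.14, 3.14, 3.14].

### API

Orientations are given as a unit quaternion [x, y, z, w].
In Python, from rig import get_obs, read_camera, calibration, finish_job gives the robot as it stands.
- The arm moves only by the tool servo_tool, never from a script. Its arguments are lists of equal length, an entry for each row: "fingers": the finger opening in cm, from 0 to 8.54; "translation": the shift along the tool's x, y, z in cm, a list of three; "dr": the turn, a rotation vector about the tool's x, y, z in degrees, a list of three. A call has 1 to 10 rows; each row is the pose to reach, as a shift and turn from the pose commanded when the call began, along the tool's axes at that moment; what a row does not reach only later rows make up. A row lasts 1/8 s, in which the tool goes at most 62.5 mm and 10.7 degrees, less where a joint would pass 70% of its speed; a pose out of reach is approached as far as the arm can. A call with a gripper value outside its range is refused whole. The fingers move at their own pace and stop on an object; the grip force is fixed at half the most. Time passes only in rows, so rows that repeat a pose let the fingers close. It gives the time, the measured TCP pose, the force, the opening and the grip force at its end, in the units of the state.
- get_obs(): the state, without advancing time (a new reading comes with each control period).
- read_camera(name): name is "scene" or "side" or "wrist"; returns (picture, depth): 420x560x3 uint8, red, green, blue; 420x560 float32, m along the optical axis (not along the pixel's ray), 0 where there is no reading.
- calibration(name): a dict with "mtx" (3x3 intrinsics, pixels), "pose" (4x4, takes a point from camera to world coordinates). Camera axes: x right, y up, looking along -z (the intrinsics and any distortion apply to the point x, -y, -z); pixel columns grow to the right and rows downward; lengths in m; the calibration is good to about 2 mm. The wrist camera is an equidistant fisheye: a pixel r from the principal point sees the ray r / f radians off the axis. A picture is of the moment at which its call begins: read the wrist's pose just before it. calibration takes no time and is no camera call; for the wrist camera it gives the pose at the moment of the call.
- finish_job(): hands the job in; it is judged then, once.
The state is a dict: "time_s": time; "q": joint angles; "dq": joint speeds; "tau": joint torques, N m; "ee_pos": TCP position; "tool_rot": TCP orientation; "contact_force": force on the tool from outside, world axes, zero at the start; "wrist_torque": the same for the moment, N m; "width": finger opening in m; "gripper_force": force on a finger pad.
Only numpy, scipy, OpenCV 4.12 (cv2) and the standard library are available. Lean on these libraries where they do the work, as an engineer would, in place of code of your own. Each camera call takes 0.05 s, during which the arm holds its last target. There are 200 camera calls.

## Working session

There is one attempt and no reset: what is moved stays moved. The work goes in short steps, Python scripts to look and compute and a tool call to move; the robot and the scene stay as the last step left them, time stands still between calls to the robot, and variables do not carry over. Pictures are saved under pics/ and viewed, at most 10 in all, crops included, and the job is handed in when it is done.

Besides the shell and the picture viewer there is one more tool, called after ">>>" by a JSON object that holds its "api" and its "payload". servo_tool: Moves the arm, as the interface text tells. Its arguments: {"type":"object","properties":{"fingers":{"type":"array"},"translation":{"type":"array"},"dr":{"type":"array"}},"required":["fingers","translation","dr"]}

```bash
mkdir -p pics; cat > h.py <<'E'
import numpy as np, cv2
from rig import *
from scipy.spatial.transform import Rotation as R
def cloud(n,d,c=None):
    c=c or calibration(n); K=np.array(c["mtx"]);P=np.array(c["pose"])
    v,u=np.mgrid[:d.shape[0],:d.shape[1]]
    x=(u-K[0,2])/K[0,0]*d; y=(v-K[1,2])/K[1,1]*d
    p=np.stack([x,-y,-d],-1)
    return p@P[:3,:3].T+P[:3,3]
E
python3 - <<'E'
from h import *
print(get_obs())
for n in("scene","side"):
    a,d=read_camera(n); cv2.imwrite(f"pics/{n}0.png",a[...,::-1]); np.save(n+"0.npy",cloud(n,d)); c=calibration(n); print(n,c)
E
```

```text
{'time_s': 0.0, 'q': array([ 1.10998386e+00,  2.87192678e-01,  1.57817786e+00, -3.23068215e-05,
        1.27857853e+00, -1.49996816e-01]), 'dq': array([ 0.00023009, -0.00132478, -0.00086694, -0.00034648,  0.00394429,
        0.00047585]), 'tau': array([-4.88742990e-04, -4.05994141e+01, -2.92622513e+01, -1.89151492e-04,
        5.99690553e-03,  1.58439082e-05]), 'ee_pos': array([0.20609881, 0.64202375, 0.20702876]), 'tool_rot': array([ 1.54778299e-01,  9.87948526e-01, -1.12833648e-03, -3.39515018e-04]), 'contact_force': array([-0.05803524,  0.12475856, -0.26565201]), 'wrist_torque': array([ 0.04647751, -0.00718139, -0.00184939]), 'gripper_force': 0.0, 'width': 0.0854201438655321}
scene {'mtx': array([[511.97902848,   0.        , 280.29927387],
       [  0.        , 511.97902848, 211.09311793],
       [  0.        ,   0.        ,   1.        ]]), 'pose': array([[-0.88193038,  0.36686046, -0.29599359,  0.23009294],
       [-0.4712826 , -0.67349504,  0.56947093,  0.61224669],
       [ 0.00956615,  0.64173034,  0.76687069,  0.96634186],
       [ 0.        ,  0.        ,  0.        ,  1.        ]])}
side {'mtx': array([[528.88852372,   0.        , 275.57723348],
       [  0.        , 528.88852372, 216.37284202],
       [  0.        ,   0.        ,   1.        ]]), 'pose': array([[ 0.99207507,  0.07584921, -0.10016966,  0.39091938],
       [-0.12360208,  0.4459085 , -0.88650332, -1.31863789],
       [-0.02257407,  0.89185902,  0.45174982,  0.76294521],
       [ 0.        ,  0.        ,  0.        ,  1.        ]])}
```

View pics/scene0.png

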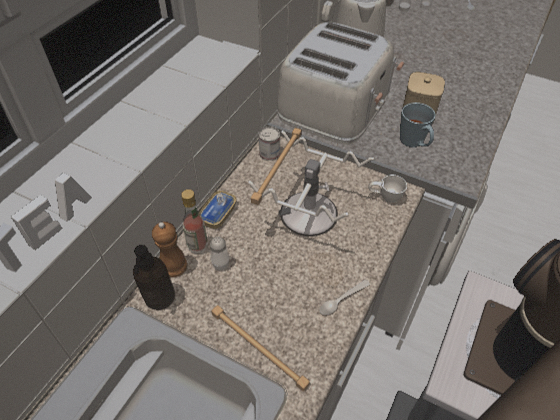

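View pics/side0.png

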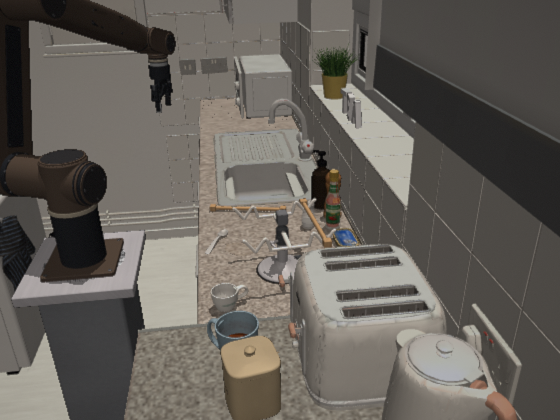

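The scene picture shows the loose rod with ends at (216,312) and (304,383), the rear rod at (297,133) to (256,197), and the grip near (313,168). The side view shows the rack at (283,245).

```bash
python3 - <<'E'
from h import *
W=np.load("scene0.npy"); im=cv2.imread("pics/scene0.png")
def at(u,v,r=2):
    return np.median(W[v-r:v+r+1,u-r:u+r+1].reshape(-1,3),0).round(3)
for n,(u,v) in dict(rodA=(217,313),rodM=(260,347),rodB=(304,383),rearA=(297,134),rearB=(256,197),grip=(313,166),foot=(300,222),mill=(165,230),bottle=(188,197),salt=(217,243),tin=(269,135),fish=(218,208),cup=(395,185),spoon1=(327,306),spoon2=(366,287)).items(): print(n,at(u,v))
hsv=cv2.cvtColor(im,cv2.COLOR_BGR2HSV)
wood=(hsv[...,0]<18)&(hsv[...,1]>110)
def fit(m,n):
    p=W[m]; 
    xy=p[:,:2]; r=cv2.minAreaRect(xy.astype(np.float32)); print(n,len(p),r,np.percentile(p[:,2],[5,50,95]))
Z=W[...,2]
v,u=np.mgrid[:420,:560]
m=wood&(Z>.004)&(Z<.03)&(u>200)&(u<320)&(v>300)&(v<400)
fit(m,"loose")
m=wood&(Z>.11)&(Z<.17)&(u>240)&(u<310)&(v>120)&(v<210); fit(m,"rear")
m=(Z>.162)&(Z<.18)&(u>295)&(u<330)&(v>150)&(v<185); fit(m,"griptop")
# white frame pts
m=(Z>.1)&(Z<.155)&(u>260)&(u<385)&(v>140)&(v<240)&~wood; p=W[m]
cv2.imwrite("pics/crop1.png",cv2.resize(im[120:250,240:400],None,fx=4.8,fy=4.5,interpolation=cv2.INTER_CUBIC))
E
```

```text
rodA [0.581 0.213 0.019]
rodM [0.468 0.235 0.014]
rodB [0.357 0.26  0.02 ]
rearA [ 0.627 -0.233  0.143]
rearB [ 0.612 -0.008  0.143]
grip [ 0.535 -0.124  0.171]
foot [ 0.541 -0.088  0.013]
mill [0.728 0.158 0.146]
bottle [0.715 0.088 0.183]
salt [0.646 0.102 0.087]
tin [ 0.725 -0.268  0.067]
fish [ 0.732 -0.026  0.021]
cup [ 0.381 -0.302  0.023]
spoon1 [0.391 0.081 0.002]
spoon2 [ 0.336 -0.004  0.   ]Traceback (most recent call last):
  File "<stdin>", line 14, in <module>
  File "<stdin>", line 10, in fit
    return _quantile_unchecked(
        a, q, axis, out, overwrite_input, method, keepdims, weights)
    return _ureduce(a,
                    func=_quantile_ureduce_func,
    ...<5 lines>...
                    overwrite_input=overwrite_input,
                    method=method)
    r = func(a, **kwargs)
    result = _quantile(arr,
                       quantiles=q,
    ...<2 lines>...
                       out=out,
                       weights=wgt)
    slices_having_nans = np.isnan(arr[-1, ...])
                                  ~~~^^^^^^^^^
IndexError: index -1 is out of bounds for axis 0 with size 0
```

```bash
python3 - <<'E'
from h import *
W=np.load("scene0.npy"); im=cv2.imread("pics/scene0.png")
Z=W[...,2]; v,u=np.mgrid[:420,:560]
def fit(m,n):
    p=W[m]; c,s,a=cv2.minAreaRect(p[:,:2].astype(np.float32))
    q=p[:,:2]-p[:,:2].mean(0); d=np.linalg.svd(q,full_matrices=False)[2][0]
    print(n,len(p),np.round(c,4),np.round(s,3),a,"pca deg",np.degrees(np.arctan2(d[1],d[0])),np.percentile(p[:,2],[5,50,95]).round(3))
fit((Z>.007)&(Z<.03)&(u>205)&(u<315)&(v>302)&(v<392),"loose")
m=(Z>.132)&(Z<.155)&(u>245)&(u<305)&(v>125)&(v<206)&(W[...,0]>.585); fit(m,"rear")
fit((Z>.166)&(Z<.18)&(u>295)&(u<330)&(v>150)&(v<185),"griptop")
cv2.imwrite("pics/crop1.png",cv2.resize(im[120:250,240:400],None,fx=4.8,fy=4.5,interpolation=cv2.INTER_CUBIC))
S=np.load("side0.npy");Z=S[...,2]
W=S
fit((Z>.132)&(Z<.155)&(u>290)&(u<340)&(v>190)&(v<250)&(S[...,0]>.585)&(S[...,0]<.68),"rear side")
fit((Z>.166)&(Z<.18)&(u>265)&(u<300)&(v>200)&(v<240),"grip side")
E
```

```text
loose 922 [0.4819 0.2711] [0.098 0.251] 77.08860778808594 pca deg 167.6616502676356 [0.008 0.014 0.02 ]
rear 673 [ 0.6219 -0.1254] [0.06  0.251] 4.203798294067383 pca deg 94.60977648639073 [0.134 0.139 0.15 ]
griptop 130 [ 0.5379 -0.1282] [0.028 0.035] 5.871748924255371 pca deg 83.15898872754947 [0.167 0.171 0.173]
rear side 453 [ 0.6222 -0.1295] [0.065 0.255] 3.1797287464141846 pca deg -85.87017416724741 [0.134 0.14  0.151]
grip side 67 [ 0.5393 -0.137 ] [0.027 0.031] 1.975891351699829 pca deg -71.88468881406578 [0.167 0.171 0.173]
```

View pics/crop1.png

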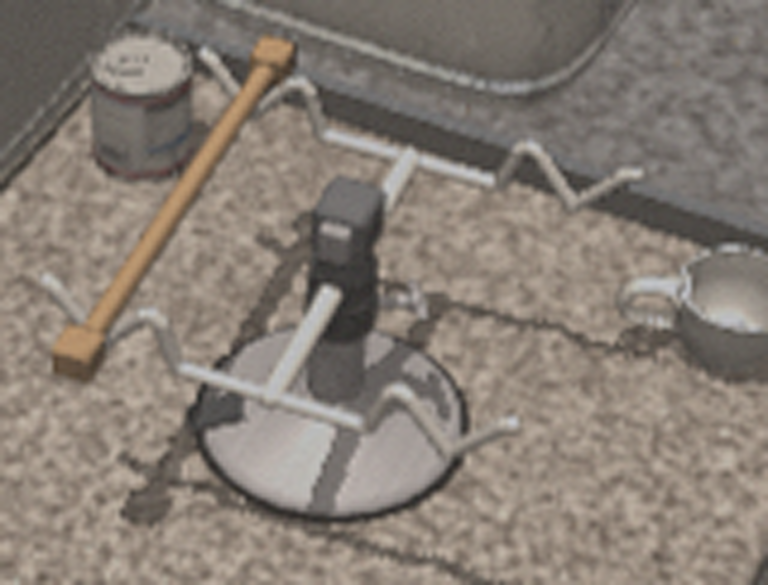

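The crop shows the front notch bottoms at about crop (572,205) and (450,452), and the grip with its button pad at (335,235). I'll compute the notch points and the first move.

```bash
cat >> h.py <<'E'
def ray(n,u,v,z):
    c=calibration(n); K=np.array(c["mtx"]);P=np.array(c["pose"])
    d=P[:3,:3]@np.array([(u-K[0,2])/K[0,0],-(v-K[1,2])/K[1,1],-1]); o=P[:3,3]
    return o+d*(z-o[2])/d[2]
def go(p,yang):
    "tool-down target: TCP p, tool y at world angle yang (deg)"
    o=get_obs(); T=R.from_quat(o["tool_rot"]); a=np.radians(yang)
    y=np.array([np.cos(a),np.sin(a),0]); z=np.array([0,0,-1.]); x=np.cross(y,z)
    G=R.from_matrix(np.stack([x,y,z],1))
    print("t",o["time_s"],"ee",o["ee_pos"].round(4),"shift cm",(T.inv().apply(np.array(p)-o["ee_pos"])*100).round(2),"dr",(T.inv()*G).as_rotvec(degrees=True).round(1),"F",o["contact_force"].round(1),"w",o["width"],o["gripper_force"])
E
python3 - <<'E'
from h import *
a=ray("scene",240+572/4.8,120+205/4.5,.118);b=ray("scene",240+450/4.8,120+452/4.5,.118)
print(a,b,(a+b)/2,np.degrees(np.arctan2(*(b-a)[1::-1])))
go([.469,.2365,.12],78.2)
go([.469,.2365,.02],78.2)
E
```

```text
[ 0.46096734 -0.22849449  0.118     ] [ 0.44525588 -0.049295    0.118     ] [ 0.45311161 -0.13889475  0.118     ] 95.01063948604542
t 0.1 ee [0.2061 0.6421 0.2071] shift cm [-37.44 -30.56   8.77] dr [-0.1 -0.  -6. ] F [-0.4  0.1  0.4] w 0.0855637297567912 0.0
t 0.1 ee [0.2061 0.6421 0.2071] shift cm [-37.44 -30.53  18.77] dr [-0.1 -0.  -6. ] F [-0.4  0.1  0.4] w 0.0855637297567912 0.0
```

>>> {"api": "servo_tool", "payload": {"fingers": [6,6,6,6,6,6,6,6,6,6], "translation": [[-4.7,-3.8,1.1],[-9.4,-7.6,2.2],[-14,-11.4,3.3],[-18.7,-15.3,4.4],[-23.4,-19.1,5.5],[-28,-22.9,6.6],[-32.8,-26.7,7.7],[-37.4,-30.6,8.8],[-37.4,-30.6,8.8],[-37.4,-30.6,8.8]], "dr": [[0,0,-1],[0,0,-2],[0,0,-3],[0,0,-4],[0,0,-5],[0,0,-6],[0,0,-6],[0,0,-6],[0,0,-6],[0,0,-6]]}}

```text
time_s: 1.35
ee_pos: [0.4685, 0.2369, 0.1201]
tool_rot: [0.103, 0.995, 0.0, -0.001]
contact_force: [0.3, -0.5, 0.7]
width: 0.0598
gripper_force: 0.0
```

```bash
python3 - <<'E'
from h import *
go([.469,.2365,.02],78.2)
c=calibration("wrist"); print(c)
a,d=read_camera("wrist"); cv2.imwrite("pics/w1.png",a[...,::-1])
E
```

```text
t 1.35 ee [0.4685 0.2369 0.1201] shift cm [-0.06 -0.03 10.01] dr [-0.  -0.1 -0.1] F [ 0.3 -0.5  0.7] w 0.05984674309478156 0.0
{'mtx': array([[325.1922621 ,   0.        , 281.65209709],
       [  0.        , 325.1922621 , 210.8530732 ],
       [  0.        ,   0.        ,   1.        ]]), 'pose': array([[ 2.06230417e-01, -9.32572055e-01, -2.96274158e-01,
         3.93469053e-01],
       [ 9.78503457e-01,  1.96555771e-01,  6.24244672e-02,
         2.52728052e-01],
       [ 1.90818778e-05, -3.02779112e-01,  9.53060758e-01,
         2.85665408e-01],
       [ 0.00000000e+00,  0.00000000e+00,  0.00000000e+00,
         1.00000000e+00]])}
```

View pics/w1.png

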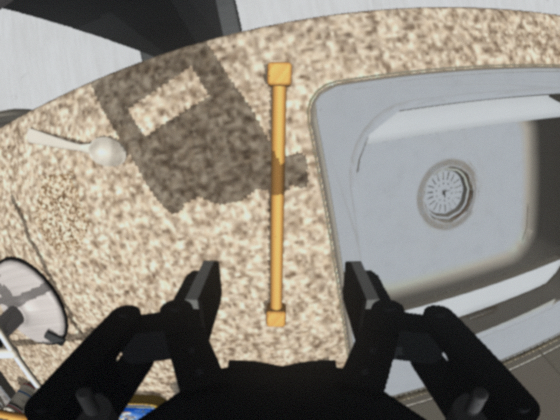

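The wrist view shows the rod centred between the fingers, with its cubes at (279,74) and (276,317). I'll check the rod's middle with the fisheye model.

```bash
cat >> h.py <<'E'
def wray(u,v,z,c):
    K=np.array(c["mtx"]);P=np.array(c["pose"]); e=np.array([(u-K[0,2])/K[0,0],(v-K[1,2])/K[1,1]]); r=np.hypot(*e)
    s=e/r*np.sin(r); d=P[:3,:3]@np.array([s[0],-s[1],-np.cos(r)]); o=P[:3,3]
    return o+d*(z-o[2])/d[2]
E
python3 - <<'E'
from h import *
c=calibration("wrist")
a=wray(279.5,73,.02,c);b=wray(276,314,.02,c)
print(a,b,(a+b)/2,np.linalg.norm(a-b),np.degrees(np.arctan2(*(b-a)[1::-1])))
E
```

```text
[0.36256388 0.25796059 0.02      ] [0.57992697 0.20852048 0.02      ] [0.47124542 0.23324053 0.02      ] 0.22291486806091995 -12.814142923596046
```

>>> {"api": "servo_tool", "payload": {"fingers": [6,6,6,6,0,0,0,0,0], "translation": [[-0.1,0,4],[-0.1,-0.1,8],[-0.1,-0.1,9.9],[-0.1,-0.1,9.9],[-0.1,-0.1,9.9],[-0.1,-0.1,9.9],[-0.1,-0.1,9.9],[-0.1,-0.1,9.9],[-0.1,-0.1,9.9]], "dr": [[0,0,0.5],[0,0,0.5],[0,0,0.5],[0,0,0.5],[0,0,0.5],[0,0,0.5],[0,0,0.5],[0,0,0.5],[0,0,0.5]]}}

```text
time_s: 2.52
ee_pos: [0.4698, 0.2357, 0.0216]
tool_rot: [0.107, 0.994, 0.0, 0.0]
contact_force: [0.1, 0.8, -0.5]
width: 0.0002
gripper_force: 0.0
```

```bash
python3 - <<'E'
from h import *
go([.468,.235,.24],77.6)
E
```

```text
t 2.525 ee [0.4698 0.2357 0.0216] shift cm [  0.15  -0.11 -21.84] dr [0.  0.  0.1] F [ 0.1  0.8 -0.5] w 0.00018955114922847427 0.0
```

The fingers closed on nothing. I'll look.

```bash
python3 - <<'E'
from h import *
a,d=read_camera("wrist"); A,D=read_camera("scene"); np.save("s1.npy",cloud("scene",D))
cv2.imwrite("pics/w2.png",np.hstack([cv2.resize(a,(400,300)),cv2.resize(A[270:420,170:370],(400,300))])[...,::-1])
E
```

```text
(no output)
```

View pics/w2.png

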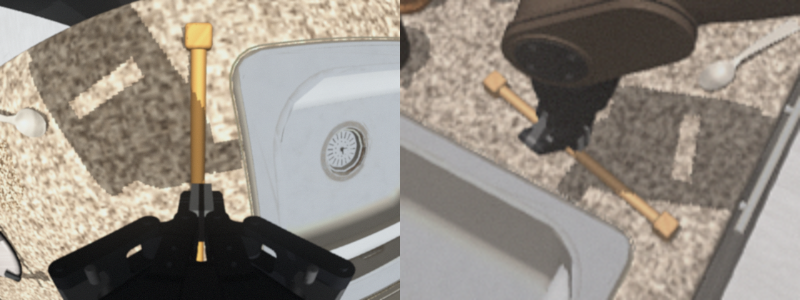

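The view shows the shut fingers directly over the rod, which still lies in place. I'll open, go about 3 mm lower and close again.

>>> {"api": "servo_tool", "payload": {"fingers": [4.5,4.5,4.5,4.5,4.5], "translation": [[0,0,-2],[0,0,-2],[0,0,-1],[0,0,0.35],[0,0,0.35]], "dr": [[0,0,0],[0,0,0],[0,0,0],[0,0,0],[0,0,0]]}}

```text
time_s: 3.25
ee_pos: [0.4675, 0.2351, 0.0152]
tool_rot: [0.107, 0.994, -0.001, -0.003]
contact_force: [0.1, -0.5, 0.9]
width: 0.0454
gripper_force: 0.0
```

```bash
python3 - <<'E'
from h import *
go([.468,.235,.24],77.6)
a,d=read_camera("wrist"); A,D=read_camera("scene"); W=cloud("scene",D)
c=calibration("scene")
Z=W[...,2]; m=(Z>.007)&(Z<.03)&(W[...,1]>.1)&(W[...,0]<.64)&(W[...,0]>.33)
v,u=np.mgrid[:420,:560]; m&=(u>200)&(u<320)&(v>295)&(v<395)
h=cv2.cvtColor(A,cv2.COLOR_RGB2HSV); m&=(h[...,1]>100)
p=W[m]; print(len(p),p[np.argmax(p[:,0])],p[np.argmin(p[:,0])], p[:,2].max())
cv2.imwrite("pics/w3.png",np.hstack([cv2.resize(a[150:420,130:430],(400,360)),cv2.resize(A[270:420,170:370],(400,360))])[...,::-1])
E
```

```text
t 3.25 ee [0.4675 0.2351 0.0152] shift cm [  0.06  -0.06 -22.48] dr [-0.1 -0.3  0.1] F [ 0.1 -0.5  0.9] w 0.04537587273100971 0.0
142 [0.59290499 0.21374542 0.0220679 ] [0.35168853 0.25450714 0.01863593] 0.023366660892686797
```

View pics/w3.png

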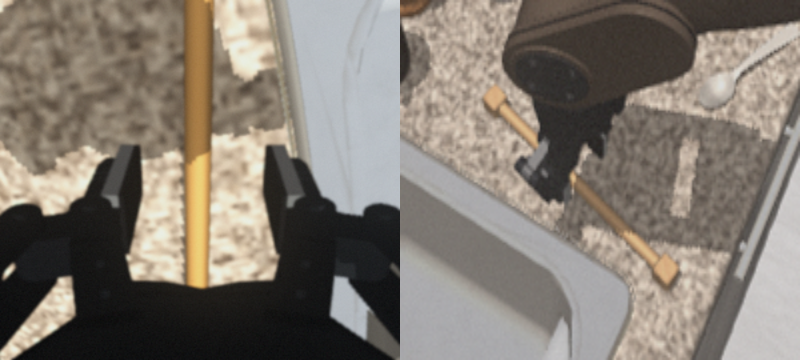

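The fingers now straddle the rod. I'll close here.

>>> {"api": "servo_tool", "payload": {"fingers": [4.5,0,0,0,0,0], "translation": [[0,0,0],[0,0,0],[0,0,0],[0,0,0],[0,0,0],[0,0,0]], "dr": [[0,0,0],[0,0,0],[0,0,0],[0,0,0],[0,0,0],[0,0,0]]}}

```text
time_s: 4.1
ee_pos: [0.4697, 0.2358, 0.0179]
tool_rot: [0.107, 0.994, -0.0, -0.0]
contact_force: [0.5, 0.2, -0.1]
width: -0.0002
gripper_force: 0.0
```

```bash
cat >> h.py <<'E'
def wcloud(d,c):
    K=np.array(c["mtx"]);P=np.array(c["pose"]); v,u=np.mgrid[:d.shape[0],:d.shape[1]]
    ex=(u-K[0,2])/K[0,0]; ey=(v-K[1,2])/K[1,1]; r=np.hypot(ex,ey)+1e-9
    k=np.tan(r)/r
    p=np.stack([ex*k*d,-ey*k*d,-d],-1); return p@P[:3,:3].T+P[:3,3]
E
python3 - <<'E'
from h import *
c=calibration("wrist");a,d=read_camera("wrist"); W=wcloud(d,c)
print(get_obs()["ee_pos"])
np.set_printoptions(suppress=True)
for v in range(200,400,8):
    print(v,[(tuple(W[v,u].round(3)),tuple(int(t) for t in a[v,u])) for u in (262,281,300)])
A,D=read_camera("side")
x=a[220:400,180:380]
y=A[170:250,160:360]
cv2.imwrite("pics/w4.png",np.hstack([cv2.resize(x,(400,360)),cv2.resize(y,(400,160)+() ) if 0 else cv2.copyMakeBorder(cv2.resize(y,(400,160)),0,200,0,0,0)])[...,::-1])
E
```

```text
[0.46967428 0.23575032 0.01793264]
200 [((np.float64(0.443), np.float64(0.23), np.float64(-0.001)), (141, 128, 110)), ((np.float64(0.441), np.float64(0.242), np.float64(0.015)), (157, 115, 64)), ((np.float64(0.447), np.float64(0.252), np.float64(0.001)), (126, 113, 95))]
208 [((np.float64(0.447), np.float64(0.229), np.float64(0.001)), (101, 84, 70)), ((np.float64(0.445), np.float64(0.241), np.float64(0.015)), (158, 118, 67)), ((np.float64(0.452), np.float64(0.251), np.float64(0.0)), (137, 123, 107))]
216 [((np.float64(0.453), np.float64(0.227), np.float64(-0.001)), (121, 107, 91)), ((np.float64(0.45), np.float64(0.24), np.float64(0.016)), (158, 117, 66)), ((np.float64(0.457), np.float64(0.25), np.float64(0.0)), (132, 118, 99))]
224 [((np.float64(0.458), np.float64(0.226), np.float64(-0.001)), (110, 94, 80)), ((np.float64(0.454), np.float64(0.239), np.float64(0.015)), (161, 117, 70)), ((np.float64(0.462), np.float64(0.249), np.float64(0.0)), (143, 129, 109))]
232 [((np.float64(0.462), np.float64(0.225), np.float64(0.001)), (114, 99, 85)), ((np.float64(0.459), np.float64(0.238), np.flo
[... 4018 characters left out ...]
, 14, 12))]
376 [((np.float64(0.459), np.float64(0.233), np.float64(0.121)), (16, 13, 15)), ((np.float64(0.46), np.float64(0.238), np.float64(0.121)), (16, 13, 14)), ((np.float64(0.461), np.float64(0.243), np.float64(0.121)), (13, 13, 15))]
384 [((np.float64(0.459), np.float64(0.233), np.float64(0.123)), (18, 16, 18)), ((np.float64(0.459), np.float64(0.238), np.float64(0.124)), (15, 12, 14)), ((np.float64(0.461), np.float64(0.243), np.float64(0.123)), (14, 13, 13))]
392 [((np.float64(0.459), np.float64(0.233), np.float64(0.127)), (15, 14, 14)), ((np.float64(0.459), np.float64(0.238), np.float64(0.127)), (16, 14, 17)), ((np.float64(0.462), np.float64(0.242), np.float64(0.126)), (13, 14, 16))]
```

View pics/w4.png

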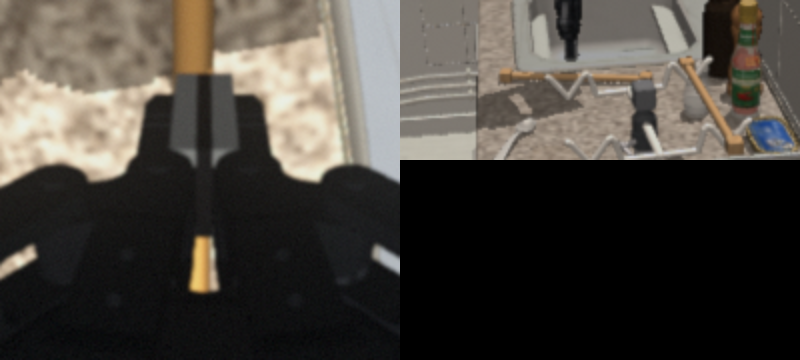

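The picture shows the shut fingertips well above the rod, at about z = 0.05 although the reported TCP is at 0.018. Either the stated tool geometry or the reported z is off. I'll measure the tip height exactly.

```bash
python3 - <<'E'
from h import *
o=get_obs();c=calibration("wrist");a,d=read_camera("wrist"); W=wcloud(d,c)
T=R.from_quat(o["tool_rot"]); L=T.inv().apply((W-o["ee_pos"]).reshape(-1,3)).reshape(W.shape)
m=(a.max(2)<75)&(np.abs(L[...,1])<.03)&(np.abs(L[...,0])<.05)&(W[...,2]>.025)
print("dark tool-z percentiles mm",(np.percentile(L[m][:,2],[90,95,98,99,99.7,100])*1e3).round(1))
for u in (272,277,281,286,291):
    print(u,[(v,(L[v,u]*1e3).round(0).tolist(),int(a[v,u].max())) for v in range(254,268,2)])
# side camera: lowest dark points of tool
A,D=read_camera("side"); S=cloud("side",D); Q=T.inv().apply((S-o["ee_pos"]).reshape(-1,3)).reshape(S.shape)
m=(A.max(2)<80)&(np.hypot(Q[...,0],Q[...,1])<.04)&(S[...,2]>.02)&(D>0)
print("side",m.sum(),(np.percentile(Q[m][:,2],[90,98,100])*1e3).round(1))
E
```

```text
dark tool-z percentiles mm [-68.9 -57.9 -42.1 -36.8 -32.  -26.5]
272 [(254, [-2.0, -5.0, 1.0], 161), (256, [-4.0, -6.0, 2.0], 132), (258, [10.0, -5.0, -28.0], 78), (260, [10.0, -4.0, -30.0], 78), (262, [10.0, -4.0, -32.0], 79), (264, [10.0, -4.0, -35.0], 79), (266, [9.0, -4.0, -35.0], 79)]
277 [(254, [-2.0, -3.0, 2.0], 167), (256, [-4.0, -3.0, 2.0], 136), (258, [10.0, -2.0, -29.0], 75), (260, [10.0, -2.0, -30.0], 73), (262, [11.0, -2.0, -34.0], 75), (264, [10.0, -2.0, -35.0], 73), (266, [10.0, -2.0, -37.0], 70)]
281 [(254, [-2.0, -0.0, 2.0], 155), (256, [-4.0, -0.0, 3.0], 117), (258, [10.0, -0.0, -29.0], 37), (260, [10.0, -0.0, -31.0], 32), (262, [10.0, -0.0, -33.0], 33), (264, [10.0, -0.0, -35.0], 32), (266, [10.0, -0.0, -37.0], 33)]
286 [(254, [-4.0, 3.0, 7.0], 179), (256, [-6.0, 3.0, 7.0], 145), (258, [10.0, 2.0, -28.0], 72), (260, [10.0, 2.0, -30.0], 72), (262, [10.0, 2.0, -32.0], 71), (264, [10.0, 2.0, -35.0], 71), (266, [10.0, 2.0, -37.0], 71)]
291 [(254, [-10.0, 6.0, 18.0], 232), (256, [-11.0, 6.0, 18.0], 185), (258, [10.0, 4.0, -28.0], 82), (260, [10.0, 4.0, -31.0], 79), (262, [10.0, 4.0, -33.0], 76), (264, [10.0, 4.0, -35.0], 77), (266, [10.0, 4.0, -36.0], 78)]
side 683 [-74.3 -37.5 -23.5]
```

Both cameras put the shut tips at tool z ≈ −27 mm instead of +17 mm. So the fingers sit about 44 mm higher than the reported TCP says. I'll correct for this and go 41 mm lower.

>>> {"api": "servo_tool", "payload": {"fingers": [4.5,4.5,4.5,4.5,4.5,4.5], "translation": [[0,0,0],[0,0,0],[0,0,1.5],[0,0,3],[0,0,4],[0,0,4]], "dr": [[0,0,0],[0,0,0],[0,0,0],[0,0,0],[0,0,0],[0,0,0]]}}

```text
time_s: 5.05
ee_pos: [0.4687, 0.2355, -0.0235]
tool_rot: [0.107, 0.994, -0.0, -0.001]
contact_force: [0.0, 0.1, -0.4]
width: 0.0449
gripper_force: 0.0
```

>>> {"api": "servo_tool", "payload": {"fingers": [4.5,0,0,0,0,0], "translation": [[0,0,0],[0,0,0],[0,0,0],[0,0,0],[0,0,0],[0,0,0]], "dr": [[0,0,0],[0,0,0],[0,0,0],[0,0,0],[0,0,0],[0,0,0]]}}

```text
time_s: 5.8
ee_pos: [0.4701, 0.2359, -0.0215]
tool_rot: [0.107, 0.994, 0.0, 0.0]
contact_force: [-1.0, -0.4, 5.7]
width: 0.0097
gripper_force: 58.8
```

Gripped. Now lift.

>>> {"api": "servo_tool", "payload": {"fingers": [0,0,0,0,0,0], "translation": [[0,0,-3],[0,0,-8],[0,0,-13],[0,0,-18],[0,0,-21],[0,0,-21]], "dr": [[0,0,0],[0,0,0],[0,0,0],[0,0,0],[0,0,0],[0,0,0]]}}

```text
time_s: 6.55
ee_pos: [0.4711, 0.2362, 0.1902]
tool_rot: [0.107, 0.994, 0.001, 0.003]
contact_force: [0.4, 0.2, -0.5]
width: 0.0097
gripper_force: 58.6
```

```bash
python3 - <<'E'
from h import *
go([.4525,-.137,.188],4.5)
c=calibration("wrist"); a,d=read_camera("wrist"); W=wcloud(d,c); o=get_obs()
T=R.from_quat(o["tool_rot"]); L=T.inv().apply((W-o["ee_pos"]).reshape(-1,3)).reshape(W.shape)
h=cv2.cvtColor(a,cv2.COLOR_RGB2HSV)
m=(np.abs(L[...,1])<.02)&(np.abs(L[...,2]+.0315)<.022)&(h[...,1]>90)&(a.max(2)>100)
p=L[m]*1e3; print(len(p),p.min(0),p.max(0),np.polyfit(p[:,0],p[:,1],1),np.polyfit(p[:,0],p[:,2],1), np.percentile(p[:,2],[2,50,98]))
E
```

```text
t 6.55 ee [0.4711 0.2362 0.1902] shift cm [ -6.13 -36.86   0.16] dr [ 0.3  0.2 73.2] F [ 0.4  0.2 -0.5] w 0.009739477322658686 58.57156276702881
10139 [-54.03290503  -8.3576953  -45.94388573] [117.17043688  11.21494905 -29.26046236] [0.00649696 0.63533342] [-2.20127439e-02 -3.86585991e+01] [-44.35504145 -39.45411984 -35.83171525]
```

```bash
python3 - <<'E'
from h import *
c=calibration("wrist"); a,d=read_camera("wrist"); W=wcloud(d,c); o=get_obs()
T=R.from_quat(o["tool_rot"]); L=T.inv().apply((W-o["ee_pos"]).reshape(-1,3)).reshape(W.shape)*1e3
h=cv2.cvtColor(a,cv2.COLOR_RGB2HSV)
m=(np.abs(L[...,1])<20)&(np.abs(L[...,2]+31.5)<22)&(h[...,1]>90)&(a.max(2)>100)
p=L[m]
for lo in range(0,135,6):
    q=p[(p[:,0]>=lo)&(p[:,0]<lo+6)]
    if len(q)>5: print(lo,len(q),np.percentile(q[:,1],[2,98]).round(1),np.percentile(q[:,2],[5,50]).round(1))
q=p[p[:,0]<0]; print(np.percentile(q,[0,2,50,98],axis=0).round(1))
E
```

```text
0 226 [-4.   4.7] [-39.6 -38.5]
6 251 [-4.3  4.6] [-39.7 -38.5]
12 301 [-4.7  5.9] [-39.6 -38.3]
18 334 [-5.1  5.9] [-39.5 -38.1]
24 347 [-5.   5.8] [-39.6 -38.1]
30 357 [-4.9  6.1] [-39.5 -38.1]
36 378 [-4.9  6.1] [-39.5 -38.1]
42 379 [-4.8  6. ] [-39.5 -38.1]
48 395 [-4.8  5.9] [-39.5 -38.1]
54 420 [-4.7  6.3] [-39.5 -38. ]
60 425 [-4.7  6.2] [-39.4 -38.1]
66 432 [-4.6  6.3] [-39.5 -38. ]
72 432 [-4.6  6.6] [-39.6 -38.1]
78 430 [-4.6  6.5] [-39.6 -38. ]
84 426 [-4.5  6.6] [-39.6 -38. ]
90 430 [-4.5  6.5] [-39.4 -38. ]
96 675 [-7.7  9.7] [-43.3 -41.3]
102 753 [-8.  10.5] [-44.  -42.7]
108 729 [-8.  10.1] [-44.  -42.8]
114 358 [-7.6 10. ] [-43.7 -42.6]
[[-54.2  -5.5 -53.5]
 [-50.9  -5.  -39.9]
 [-24.7   0.6 -38.5]
 [ -1.    5.5 -35.5]]
```

```bash
python3 - <<'E'
from h import *
go([.452,-.1335,.19],4.5)
E
```

```text
t 6.65 ee [0.4687 0.2355 0.186 ] shift cm [ -6.23 -36.41  -0.37] dr [-0.1 -0.1 73.2] F [-0.7  0.3 -0.6] w 0.00944393909470552 58.57189357280731
```

>>> {"api": "servo_tool", "payload": {"fingers": [0,0,0,0,0,0,0,0,0,0], "translation": [[-0.6,-3.6,-0.2],[-1.4,-8.1,-0.4],[-2.1,-12.6,-0.5],[-2.9,-17.1,-0.5],[-3.6,-21.6,-0.5],[-4.4,-26.1,-0.5],[-5.2,-30.6,-0.5],[-5.9,-35,-0.5],[-6.2,-36.5,-0.5],[-6.2,-36.5,-0.5]], "dr": [[0,0,7],[0,0,16],[0,0,25],[0,0,34],[0,0,43],[0,0,52],[0,0,61],[0,0,70],[0,0,73.2],[0,0,73.2]]}}

```text
time_s: 7.9
ee_pos: [0.4515, -0.1339, 0.1909]
tool_rot: [0.679, 0.734, -0.0, -0.002]
contact_force: [-0.0, -0.2, -1.3]
width: 0.0093
gripper_force: 58.7
```

>>> {"api": "servo_tool", "payload": {"fingers": [0,0], "translation": [[0,0,0],[0,0,0]], "dr": [[0,0,0],[0,0,0]]}}

```text
time_s: 8.15
ee_pos: [0.4525, -0.1328, 0.1926]
tool_rot: [0.678, 0.735, 0.0, -0.0]
contact_force: [-0.3, 0.5, -0.7]
width: 0.0092
gripper_force: 58.6
```

```bash
python3 - <<'E'
from h import *
go([.452,-.1335,.19],4.5)
c=calibration("wrist"); a,d=read_camera("wrist"); W=wcloud(d,c); np.save("ww.npy",W); np.savez("wc.npz",**c)
cv2.imwrite("pics/w5.png",cv2.resize(a,(784,588))[...,::-1])
E
```

```text
t 8.15 ee [ 0.4525 -0.1328  0.1926] shift cm [-0.06 -0.05  0.26] dr [-0.  -0.   0.1] F [-0.3  0.5 -0.7] w 0.009204264459434213 58.64907503128052
```

View pics/w5.png

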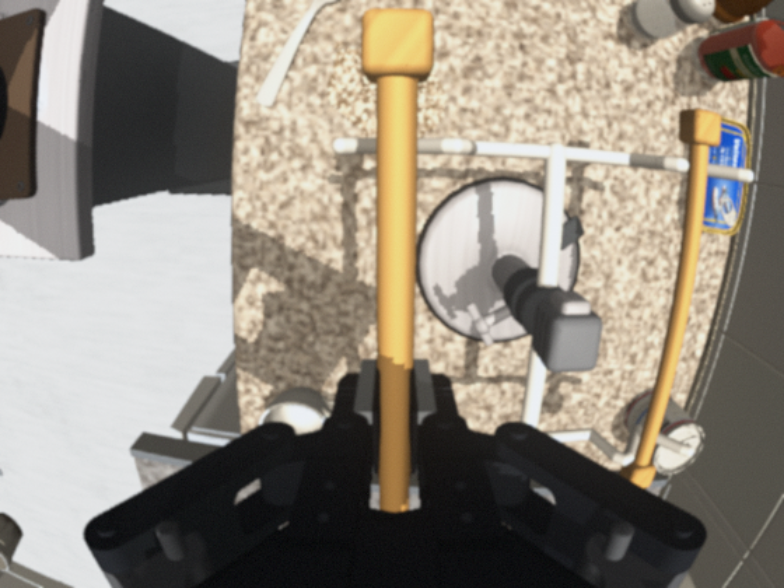

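The wrist view shows the held rod parallel to the rack's front. The left arm's front V has its tops at (342,146) and (458,147), and the grip top is at (572,342). I'll compute these positions.

```bash
python3 - <<'E'
from h import *
c=dict(np.load("wc.npz")); W=np.load("ww.npy"); s=560/784
np.set_printoptions(suppress=True,precision=4)
def f(n,u,v,z): 
    u*=s;v*=s; print(n,wray(u,v,z,c),"depth",np.median(W[int(v)-1:int(v)+2,int(u)-1:int(u)+2].reshape(-1,3),0))
f("tip",342,146,.15); f("hump",458,147,.15); f("grip",572,342,.172); f("rearcubeL",702,126,.145); f("rearcubeR",642,476,.145)
f("rodcube",397,35,.236); f("rodnear",396,480,.23);f("xbar joint",556,150,.124)
# rod cube centre extents
m=(np.abs(W[...,0]-.452)<.03)&(W[...,1]>-.07)&(W[...,2]>.2)&(W[...,2]<.26)
p=W[m]; print(p.min(0),p.max(0))
q=p[p[:,2]>.2335];print("cube top",np.percentile(q,[2,50,98],axis=0))
q=p[(p[:,1]<-.055)|(p[:,1]<-.05)];
E
```

```text
tip [ 0.4232 -0.0531  0.15  ] depth [ 0.4235 -0.053   0.1546]
hump [ 0.4754 -0.0492  0.15  ] depth [ 0.4749 -0.0493  0.1538]
grip [ 0.5369 -0.131   0.172 ] depth [ 0.5368 -0.1311  0.1716]
rearcubeL [ 0.6101 -0.0145  0.145 ] depth [ 0.61   -0.0145  0.1445]
rearcubeR [ 0.6319 -0.2391  0.145 ] depth [ 0.6311 -0.2395  0.1446]
rodcube [ 0.4451 -0.0227  0.236 ] depth [ 0.4449 -0.0223  0.2347]
rodnear [ 0.4565 -0.1662  0.23  ] depth [ 0.456  -0.1658  0.2299]
xbar joint [ 0.5315 -0.043   0.124 ] depth [ 0.5316 -0.0428  0.1234]
[ 0.435  -0.07    0.2171] [ 0.4555 -0.0129  0.2363]
cube top [[ 0.4367 -0.0319  0.2335]
 [ 0.4451 -0.0236  0.2343]
 [ 0.4538 -0.0149  0.2356]]
```

>>> {"api": "servo_tool", "payload": {"fingers": [0,0,0,0,0,0], "translation": [[0,-0.1,2],[0,-0.1,5],[0,-0.1,7],[0,-0.1,8.3],[0,-0.1,8.6],[0,-0.1,8.6]], "dr": [[0,0,-0.5],[0,0,-0.5],[0,0,-0.5],[0,0,-0.5],[0,0,-0.5],[0,0,-0.5]]}}

```text
time_s: 8.95
ee_pos: [0.4518, -0.1342, 0.1075]
tool_rot: [0.675, 0.737, 0.0, 0.0]
contact_force: [-0.4, -0.5, -1.0]
width: 0.0097
gripper_force: 58.8
```

>>> {"api": "servo_tool", "payload": {"fingers": [0,0], "translation": [[0,0,0],[0,0,0]], "dr": [[0,0,0],[0,0,0]]}}

```text
time_s: 9.2
ee_pos: [0.4518, -0.1344, 0.1075]
tool_rot: [0.676, 0.737, 0.0, 0.001]
contact_force: [-0.1, -0.1, -0.5]
width: 0.0095
gripper_force: 58.8
```

>>> {"api": "servo_tool", "payload": {"fingers": [0,0,0], "translation": [[0,0,0.3],[0,0,0.4],[0,0,0.4]], "dr": [[0,0,0],[0,0,0],[0,0,0]]}}

```text
time_s: 9.57
ee_pos: [0.4531, -0.1347, 0.1042]
tool_rot: [0.676, 0.737, 0.001, 0.002]
contact_force: [3.6, 0.8, 4.4]
width: 0.0095
gripper_force: 59.2
```

>>> {"api": "servo_tool", "payload": {"fingers": [2,3,4,4,4,4,4,4], "translation": [[0,0,0],[0,0,0],[0,0,0],[0,0,-1],[0,0,-3],[0,0,-6],[0,0,-9],[0,0,-9]], "dr": [[0,0,0],[0,0,0],[0,0,0],[0,0,0],[0,0,0],[0,0,0],[0,0,0],[0,0,0]]}}

```text
time_s: 10.58
ee_pos: [0.4531, -0.1351, 0.1964]
tool_rot: [0.676, 0.737, 0.001, 0.003]
contact_force: [0.2, -0.6, 0.5]
width: 0.0399
gripper_force: 0.0
```

```bash
python3 - <<'E'
from h import *
go([.4515,-.134,.12],5)
c=calibration("wrist"); a,d=read_camera("wrist"); W=wcloud(d,c); np.save("ww.npy",W); np.savez("wc.npz",**c)
A,D=read_camera("side"); np.save("ss.npy",cloud("side",D))
b=np.zeros((420,800,3),np.uint8); b[:,:400]=cv2.resize(a,(400,420))*1; b[:,400:]=cv2.resize(A[180:320,180:360],(400,420))
b[:,:400]=0; b[:300,:400]=cv2.resize(a,(400,300))
cv2.imwrite("pics/w6.png",b[...,::-1])
E
```

```text
t 10.575 ee [ 0.4531 -0.1351  0.1964] shift cm [ 0.15 -0.2   7.64] dr [ 0.3  0.2 -0. ] F [ 0.2 -0.6  0.5] w 0.03989926773338949 0.0
```

View pics/w6.png

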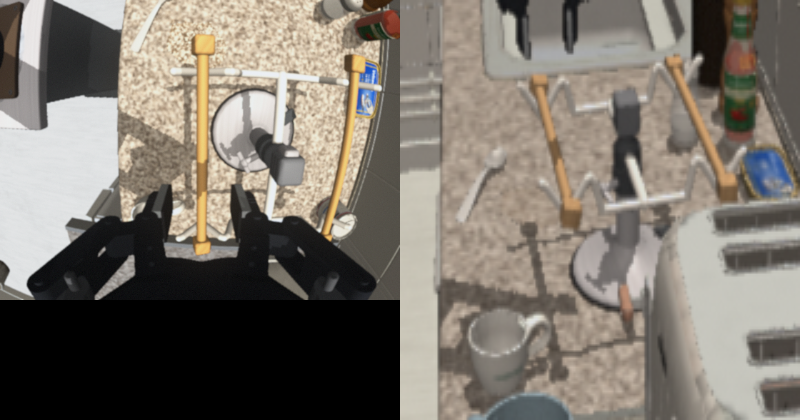

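Both views show the rod down in both front notches. Next is the grip.

```bash
python3 - <<'E'
from h import *
np.set_printoptions(suppress=True,precision=4)
W=np.load("ww.npy"); S=np.load("ss.npy"); 
for n,X in(("w",W),("s",S)):
    m=(X[...,2]>.165)&(X[...,2]<.18)&(np.abs(X[...,0]-.537)<.03)&(np.abs(X[...,1]+.13)<.03); p=X[m]
    print(n,len(p),np.percentile(p,[2,50,98],axis=0)) 
m=(W[...,2]>.139)&(W[...,2]<.15)&(np.abs(W[...,0]-.444)<.025)&(np.abs(W[...,1]+.023)<.02);p=W[m];print("cubeL",len(p),np.percentile(p,[2,50,98],axis=0))
print(get_obs()["q"]); go([.537,-.1305,.196],95); go([.537,-.1305,.104],-85)
E
```

```text
w 1629 [[ 0.5262 -0.1461  0.1653]
 [ 0.5376 -0.1303  0.1714]
 [ 0.552  -0.1152  0.173 ]]
s 76 [[ 0.5264 -0.1517  0.1657]
 [ 0.5383 -0.1425  0.1705]
 [ 0.5516 -0.1245  0.1733]]
cubeL 1006 [[ 0.4379 -0.0418  0.1393]
 [ 0.4474 -0.0268  0.1434]
 [ 0.4572 -0.0159  0.1464]]
[-0.5048 -0.1638  2.0785 -0.0001  1.227  -0.5919]
t 10.675 ee [ 0.4512 -0.1341  0.1928] shift cm [-0.39  8.58 -0.32] dr [ -0.  -0. -90.] F [ 0.1  0.1 -1.2] w 0.04001130487870041 0.0
t 10.675 ee [ 0.4512 -0.1341  0.1928] shift cm [-0.39  8.58  8.88] dr [-0.  0. 90.] F [ 0.1  0.1 -1.2] w 0.04001130487870041 0.0
```

>>> {"api": "servo_tool", "payload": {"fingers": [6.5,6.5,6.5,6.5,6.5,6.5,6.5,6.5,6.5,6.5], "translation": [[0,1,-0.5],[-0.1,2,-0.5],[-0.1,3,-0.5],[-0.2,4,-0.5],[-0.2,5,-0.5],[-0.3,6,-0.5],[-0.3,7,-0.5],[-0.4,8,-0.5],[-0.4,8.6,-0.5],[-0.4,8.6,-0.5]], "dr": [[0,0,10],[0,0,20],[0,0,30],[0,0,40],[0,0,50],[0,0,60],[0,0,70],[0,0,80],[0,0,90],[0,0,90]]}}

```text
time_s: 11.92
ee_pos: [0.5367, -0.1302, 0.1959]
tool_rot: [0.999, 0.045, -0.002, -0.001]
contact_force: [-0.5, 0.3, 0.5]
width: 0.065
gripper_force: 0.0
```

>>> {"api": "servo_tool", "payload": {"fingers": [6.5,6.5], "translation": [[0,0,0],[0,0,0]], "dr": [[0,0,0],[0,0,0]]}}

```text
time_s: 12.18
ee_pos: [0.537, -0.1306, 0.1975]
tool_rot: [0.999, 0.044, -0.0, -0.0]
contact_force: [-0.4, -0.9, -0.0]
width: 0.0651
gripper_force: 0.0
```

```bash
python3 - <<'E'
from h import *
np.set_printoptions(suppress=True,precision=4)
go([.5375,-.1305,.104],-85)
c=calibration("wrist"); a,d=read_camera("wrist"); W=wcloud(d,c); o=get_obs()
X=W; m=(X[...,2]>.165)&(X[...,2]<.18)&(np.abs(X[...,0]-.537)<.03)&(np.abs(X[...,1]+.13)<.03); p=X[m]
print(len(p),np.percentile(p,[2,50,98],axis=0) if len(p) else 0)
T=R.from_quat(o["tool_rot"]); L=T.inv().apply((W-o["ee_pos"]).reshape(-1,3)).reshape(W.shape)*1e3
if len(p): print("tool", np.percentile(L[m],[2,50,98],axis=0))
m=(a.max(2)<85)&(np.abs(L[...,0]-8)<5)&(np.abs(L[...,1])<45)&(np.abs(L[...,1])>28)&(W[...,2]>.18); print("fingers",np.percentile(L[m],[0,2,50,98,100],axis=0))
E
```

```text
t 12.175 ee [ 0.537  -0.1306  0.1975] shift cm [0.05 0.   9.35] dr [-0.   0.   0.1] F [-0.4 -0.9 -0. ] w 0.06513177374127985 0.0
1979 [[ 0.5291 -0.1473  0.1653]
 [ 0.5426 -0.1321  0.1713]
 [ 0.5544 -0.1152  0.173 ]]
tool [[ -8.2417 -15.2121  24.7226]
 [  5.3983   2.1763  26.3899]
 [ 16.8734  17.0672  32.3476]]
fingers [[   3.0057  -44.9916 -121.5015]
 [   3.7294  -44.1992 -120.027 ]
 [  11.5373   28.4416  -66.2145]
 [  12.9478   44.2694  -34.297 ]
 [  12.9996   44.9841  -29.3553]]
```

>>> {"api": "servo_tool", "payload": {"fingers": [6.5,6.5,6.5,6.5,6.5], "translation": [[0.2,0.1,4],[0.2,0.1,7],[0.2,0.1,9],[0.2,0.1,9.3],[0.2,0.1,9.3]], "dr": [[0,0,0],[0,0,0],[0,0,0],[0,0,0],[0,0,0]]}}

```text
time_s: 12.85
ee_pos: [0.5399, -0.1317, 0.1056]
tool_rot: [0.999, 0.044, 0.0, 0.0]
contact_force: [0.9, -0.0, 0.6]
width: 0.0649
gripper_force: 0.0
```

>>> {"api": "servo_tool", "payload": {"fingers": [5,4,2,0,0,0,0], "translation": [[0,0,0],[0,0,0],[0,0,0],[0,0,0],[0,0,0],[0,0,0],[0,0,0]], "dr": [[0,0,0],[0,0,0],[0,0,0],[0,0,0],[0,0,0],[0,0,0],[0,0,0]]}}

```text
time_s: 13.72
ee_pos: [0.5402, -0.1331, 0.1064]
tool_rot: [0.999, 0.043, 0.001, 0.001]
contact_force: [-1.5, -5.8, 3.0]
width: 0.0302
gripper_force: 61.5
```

The width of 30 mm means the button is in. Now draw it up gently.

>>> {"api": "servo_tool", "payload": {"fingers": [0,0,0,0,0,0,0,0,0,0], "translation": [[0,0,-0.3],[0,0,-1],[0,0,-2],[0,0,-3],[0,0,-4],[0,0,-5],[0,0,-6],[0,0,-7],[0,0,-8],[0,0,-9]], "dr": [[0,0,0],[0,0,0],[0,0,0],[0,0,0],[0,0,0],[0,0,0],[0,0,0],[0,0,0],[0,0,0],[0,0,0]]}}

```text
time_s: 14.98
ee_pos: [0.5402, -0.1331, 0.194]
tool_rot: [0.999, 0.043, 0.001, 0.001]
contact_force: [5.3, -7.0, -5.8]
width: 0.0304
gripper_force: 61.3
```

>>> {"api": "servo_tool", "payload": {"fingers": [0,0,0,0,0,0,0,0], "translation": [[0,0,-1],[0,0,-2],[0,0,-3],[0,0,-4],[0,0,-4.6],[0,0,-5],[0,0,-5.2],[0,0,-5.2]], "dr": [[0,0,0],[0,0,0],[0,0,0],[0,0,0],[0,0,0],[0,0,0],[0,0,0],[0,0,0]]}}

```text
time_s: 15.98
ee_pos: [0.5402, -0.1331, 0.2459]
tool_rot: [0.999, 0.043, 0.001, 0.001]
contact_force: [4.6, -7.2, -3.6]
width: 0.03
gripper_force: 61.3
```

```bash
python3 - <<'E'
from h import *
np.set_printoptions(suppress=True,precision=4)
go([.54,-.133,.246],-85)
A,D=read_camera("scene"); a,d=read_camera("side")
b=np.zeros((420,800,3),np.uint8); b[:,:400]=cv2.resize(A[60:270,220:420],(400,420)); b[:,400:]=cv2.resize(a[120:330,180:380],(400,420))
cv2.imwrite("pics/end.png",b[...,::-1])
for n,dd,im in(("scene",D,A),("side",d,a)):
    X=cloud(n,dd); h=cv2.cvtColor(im,cv2.COLOR_RGB2HSV); w=(h[...,1]>90)&(h[...,0]<22)&(im.max(2)>80)&(X[...,2]>.2)&(X[...,2]<.32)
    for k,x0 in(("front",.452),("rear",.622)):
        p=X[w&(np.abs(X[...,0]-x0)<.035)&(np.abs(X[...,1]+.13)<.15)]
        if len(p)>10: print(n,k,len(p),np.percentile(p,[1,50,99],axis=0).round(3).tolist())
E
```

```text
t 15.975 ee [ 0.5402 -0.1331  0.2459] shift cm [-0.02 -0.01 -0.01] dr [ 0.2 -0.1 -0.1] F [ 4.6 -7.2 -3.6] w 0.029969824891620506 61.34871304035187
scene front 541 [[0.436, -0.257, 0.271], [0.453, -0.121, 0.279], [0.471, -0.012, 0.285]]
scene rear 455 [[0.606, -0.246, 0.27], [0.622, -0.109, 0.279], [0.639, -0.002, 0.285]]
side front 264 [[0.438, -0.266, 0.269], [0.456, -0.173, 0.279], [0.473, -0.022, 0.286]]
side rear 273 [[0.608, -0.256, 0.265], [0.625, -0.17, 0.279], [0.642, -0.011, 0.285]]
```

View pics/end.png

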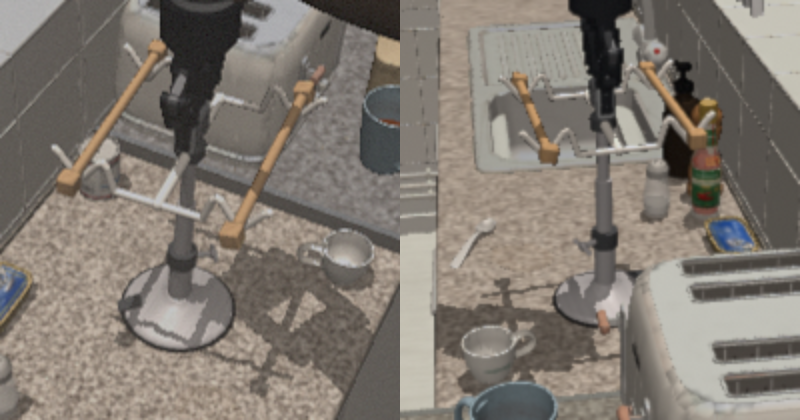

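Both views show both rods in their notches and the rack raised about 139.5 mm. I'll take it lightly against the end stop.

>>> {"api": "servo_tool", "payload": {"fingers": [0,0,0,0,0,0], "translation": [[0,0,-0.1],[0,0,-0.2],[0,0,-0.2],[0,0,-0.2],[0,0,-0.2],[0,0,-0.2]], "dr": [[0,0,0],[0,0,0],[0,0,0],[0,0,0],[0,0,0],[0,0,0]]}}

```text
time_s: 16.82
ee_pos: [0.5401, -0.1331, 0.2465]
tool_rot: [0.999, 0.043, 0.001, 0.001]
contact_force: [6.4, -7.5, -8.1]
width: 0.0302
gripper_force: 61.1
```

```bash
python3 -c "
from rig import *
print(finish_job())"
```

```text
the job is handed in; nothing more can be done
None
```

The loose rod was laid in the front notches and let go, and the rack is held by its grip at the second stop, raised about 140 mm with the button squeezed in. Both rods looked seated in the last pictures; I handed the job in at about 17 s and got no verdict back.

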